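Empty the drop-bottom hopper and bolt it again

TASK

Draw the red bolt and swing the hopper's trap door fully open with the blue handle, so that all three chocolate bars drop into the white crate below. Then swing the empty door fully shut and slide the bolt fully home so that it locks the door. Leave the bowl, mould, jar and spatula where they are.

Things in the scene. Friction and masses are not known exactly. Their poses are not given: they have to be found in the camera images.
- hopper: Fixed steel drop-bottom hopper on four legs. Origin: on the table under the centre of the bin. Its x axis (level) points from the handle side to the far side, y to the left seen from the handle side, z up. The open-topped bin is 130 (x) by 128 (y) mm outside, 4 mm walls, from 191 to 258 mm above the table. Legs, 14 mm square and 212 mm tall with their top rails, stand at x = +-60, y = +-105 mm. The front (x = -65 mm) carries the handle and the bolt
- door (a joint): Angle of the trap door that forms the hopper's bottom: 0 = shut (level, a stop), grows as its far edge swings down, 1.15 = fully open (a stop). Door and handle are balanced and the hinge is stiff (0.4 N m, about 4 to 7 N at the handle): the door stays where it is left, even loaded. Lifting the handle opens the door, pushing it down shuts it. The bars slide off only once the door is well open, at about 0.6 to 0.9 rad
- door_hinge (a point): Point on the hinge axis at mid width: hopper x = -70 mm, 190 mm high. The hinge axis is along the hopper's y
- door_handle (a point): Middle of the blue round grip (17 mm thick to look at, 14 mm to the touch, 84 mm long, along the hopper's y) of the U-shaped handle fixed to the door, 100 mm from the hinge axis on the side away from the bin. Shut, the handle slopes 30 degrees down from the hinge (grip 140 mm high, 87 mm out from the hinge); at 1.15 rad it slopes 36 degrees up (grip about 249 mm high, 81 mm out). The two arms of the U (14 mm round bars) are at hopper y = +-50 mm
- bolt (a joint): Travel (m) of the sliding bolt that locks the door: 0 = home (a stop), the bolt lies over the handle's left arm and blocks it; it slides level along the hopper's +y to 0.045 (a stop). From 0.025 on the handle is free to rise. Sliding friction 2.5 N; it stays where it is left. It can pass over the handle's arm only if the door is shut (below about 0.05 rad). Pushed in with the door open it goes under the arm and keeps the door from shutting
- crate: Loose white plastic crate on the table beneath the hopper, open on top, 230 (its x) x 174 (y) x 60 mm, 5 mm walls; origin under its centre. Already in the right place to catch the load
- bolt_grip (a point): Middle of the upper part of the bolt's upright red paddle, 17 mm below its top; moves with the bolt. The paddle is 12 mm thick along the hopper's y (pinch it that way), 22 mm along x, and stands from 194 to 260 mm above the table, 40 mm in front of the bin's wall, at hopper y = 90 mm when the bolt is home
- bar0_center (a point): Centre of a wrapped chocolate bar, 100 x 30 x 18 mm, dark brown with a gold band, about 75 g; starts lying on the shut trap door inside the hopper
- bar1_center (a point): Centre of a wrapped chocolate bar, 100 x 30 x 18 mm, dark brown with a gold band, about 75 g; starts lying on the shut trap door inside the hopper
- bar2_center (a point): Centre of a wrapped chocolate bar, 100 x 30 x 18 mm, dark brown with a gold band, about 75 g; starts lying on the shut trap door inside the hopper
- bowl: Bystander: steel mixing bowl, 170 mm across, 80 mm tall; origin at the middle of its underside
- mould: Bystander: dark chocolate mould slab, 200 x 130 x 28 mm; origin at the middle of its underside
- jar: Bystander: amber jar with a red cap, 80 mm across, 120 mm tall; origin at the middle of its underside
- spatula: Bystander: spatula lying flat, 210 mm long; origin at the middle of its underside
Not all that is in view belongs to the job. What is shaped like the part that bears bar2_center but green or pink is not meant.

How it is judged:
On the way, in this order (a step that is already met when the one before it is completed fails the run):
1. the bolt is drawn clear of the handle (more than 20 mm) while the door is still shut (value of joint bolt above 0.02 m and value of joint door below 0.1 rad), for 0.1 s.
2. the trap door is swung open (more than 0.6 rad) and all three bars have dropped into the crate (value of joint door above 0.6 rad and x of bar0_center in the frame of crate between -0.113 and 0.113 m and y of bar0_center in the frame of crate between -0.085 and 0.085 m and z of bar0_center in the frame of crate between 0 and 0.065 m and x of bar1_center in the frame of crate between -0.113 and 0.113 m and y of bar1_center in the frame of crate between -0.085 and 0.085 m and z of bar1_center in the frame of crate between 0 and 0.065 m and x of bar2_center in the frame of crate between -0.113 and 0.113 m and y of bar2_center in the frame of crate between -0.085 and 0.085 m and z of bar2_center in the frame of crate between 0 and 0.065 m), for 0.1 s.
3. the trap door is shut again (less than 0.1 rad), the bars staying in the crate (value of joint door below 0.1 rad and x of bar0_center in the frame of crate between -0.113 and 0.113 m and y of bar0_center in the frame of crate between -0.085 and 0.085 m and z of bar0_center in the frame of crate between 0 and 0.065 m and x of bar1_center in the frame of crate between -0.113 and 0.113 m and y of bar1_center in the frame of crate between -0.085 and 0.085 m and z of bar1_center in the frame of crate between 0 and 0.065 m and x of bar2_center in the frame of crate between -0.113 and 0.113 m and y of bar2_center in the frame of crate between -0.085 and 0.085 m and z of bar2_center in the frame of crate between 0 and 0.065 m), for 0.1 s.
At the end, for the whole second after the job is handed in: The trap door is shut (within 0.1 rad) and the bolt is home (within 8 mm), both at rest, and all three bars lie at rest inside the crate (centres within its walls and no more than 65 mm above its underside), which stands upright (within 0.1 rad) (all of step 3 and value of joint bolt below 0.008 m and linear speed of each of bar0, bar1, bar2 below 0.03 m/s and angle between crate's own z axis and vertical below 0.1 rad and velocity of joint door between -0.05 and 0.05 rad/s and velocity of joint bolt between -0.01 and 0.01 m/s); the robot touches nothing.
It fails at once if the bowl is moved more than 40 mm (distance of bowl from where it was at the start of the episode above 0.04 m).
It fails at once if the mould is moved more than 40 mm (distance of mould from where it was at the start of the episode above 0.04 m).
It fails at once if the jar is moved more than 40 mm (distance of jar from where it was at the start of the episode above 0.04 m).
It fails at once if the spatula is moved more than 40 mm (distance of spatula from where it was at the start of the episode above 0.04 m).
It also fails if it takes over 69 s, if anything falls off the work surface, if the arm or the gripper's body presses on something with over 40 N, if the wrist force passes 120 N, or if a joint passes its speed limit or range.

ROBOT

A 7-joint arm with a two-finger parallel gripper is mounted at the origin on the work surface. World frame = base frame: x ahead of the robot, y to its left, z up, the work surface at z = 0. Lengths are in m, angles in rad, forces in N, time in s.
With the tool pointing down it reaches from about 0.425 to 0.875 m from the base axis. Payload 4.7 kg.
Tool frame: the origin (TCP) lies at the very end of the fingers, on their centre line; the grasp point (between the pads) lies 19 mm behind it; z points along the fingers, y is the direction in which the jaws open and shut (so a half turn about z gives the same grasp; the last joint's range is limited). The gripper opens to 85 mm and grips with 20 to 120 N. Pads are 22 mm wide; open, the fingers measure 114 mm over their backs; the gripper's body (76 mm by 85 mm) begins 54 mm behind the grasp point. The pads swing forward as they close: fully open they stand 13 mm farther back than shut.
Start: joints at [-1.103, 0.321, -0.07, 1.45, 0.023, 1.371, -0.057], TCP at [0.285, 0.584, 0.205] pointing down, gripper open.
Joint ranges: [-2.86, 2.86], [-0.3, 2.09], [-1.38, 1.24], [0.06, 2.45], [-1.56, 4.7], [0.09, 2.05], [-2.69, 2.69]. Speed limits (rad/s): [2.57, 2.57, 3.14, 3.14, 3.14, 3.14, 3.14].

INTERFACE

Orientations are given as a rotation vector (axis times angle).
In Python, from workcell import bot gives the robot as it stands. The module is installed in compiled form; this text tells all that it offers.
- The arm moves only by the tool carry_out, never from a script. Its argument "deltas" is a list of rows, each an object of numbers: "grip": the opening, from 0 (shut) to 1 (fully open); "tx", "ty", "tz": the shift along the tool's x, y, z in cm; "spin": the turn about the tool's z in degrees. A call has exactly 8 rows; each row is the pose to reach, as a shift and turn from the pose commanded when the call began, along the tool's axes at that moment; what a row does not reach only later rows make up. A row lasts 1/10 s, in which the tool goes at most 50 mm and 8.59 degrees, less where a joint would pass 70% of its speed; a pose out of reach is approached as far as the arm can. A call with a gripper value outside its range is refused whole. The fingers move at their own pace and stop on an object; "squeeze" is the grip in N (left out, the last holds). Time passes only in rows, so rows that repeat a pose let the fingers close, or fill a call up. It gives the time, the measured TCP pose, the force and the opening at its end, in the units of the state.
- bot.get_state(): the state, without advancing time (a new reading comes with each control period).
- bot.snapshot(name): name is "scene" or "top"; returns the picture (400x640x3 uint8, red, green, blue); there is no depth.
- bot.get_calibration(name): a dict with "fx", "fy", "cx", "cy" (pixels), "origin" and "orientation" of the camera in the world. Camera axes: x right, y up, looking along -z (the intrinsics and any distortion apply to the point x, -y, -z); pixel columns grow to the right and rows downward; lengths in m; the calibration is good to about 2 mm. A picture is of the moment at which its call begins. get_calibration takes no time and is no camera call.
- bot.close_job(): hands the job in, once; it reports no verdict.
The state is a dict: "clock": time; "q": joint angles; "joint_velocities": joint speeds; "tau": joint torques, N m; "ee_pos": TCP position; "orientation": TCP orientation; "force": force on the tool from outside, world axes, zero at the start; "moment": the same for the moment, N m; "grip_width": opening from 0.0 (shut) to 1.0 (fully open).
Only numpy, scipy, OpenCV 4.12 (cv2) and the standard library are available. Lean on these libraries where they do the work, as an engineer would, in place of code of your own. Each camera call takes 0.05 s, during which the arm holds its last target. There are 200 camera calls.

## Working session

There is one attempt and no reset: what is moved stays moved. The work goes in short steps, Python scripts to look and compute and a tool call to move; the robot and the scene stay as the last step left them, time stands still between calls to the robot, and variables do not carry over. Pictures are saved under pics/ and viewed, about 8 in all and at most 12, crops included, and the job is handed in when it is done.

Besides the shell and the picture viewer there is one more tool, called after ">>>" as name(argument=value, ...) on one line, values as JSON. carry_out: Moves the arm, as the interface text tells. Its arguments: {"type":"object","properties":{"deltas":{"type":"array","items":{"type":"object","properties":{"grip":{"type":"number"},"tx":{"type":"number"},"ty":{"type":"number"},"tz":{"type":"number"},"spin":{"type":"number"}}}},"squeeze":{"type":"number"}},"required":["deltas"]}

```bash
mkdir -p pics; python3 - <<'E'
from workcell import bot
import cv2
for n in("scene","top"):
    cv2.imwrite(f"pics/{n}0.png",bot.snapshot(n)[:,:,::-1]); print(n,bot.get_calibration(n))
print(bot.get_state())
E
```

```text
scene {'fx': 457.0170636915646, 'fy': 457.0170636915646, 'cx': 313.4066473228805, 'cy': 206.71838403194195, 'origin': array([1.17224197, 0.49392828, 1.19962016]), 'orientation': array([0.31809865, 0.69262022, 2.23621791])}
top {'fx': 382.9691785716256, 'fy': 382.9691785716256, 'cx': 317.0297547007746, 'cy': 197.39135708697466, 'origin': array([0.47230216, 0.00501443, 1.17440158]), 'orientation': array([ 0.07712849, -0.11602807, -1.57785411])}
{'clock': 0.1, 'q': array([-1.10292648,  0.32170831, -0.07007887,  1.45156032,  0.02262482,
        1.37081299, -0.05691394]), 'joint_velocities': array([ 1.41236709e-03,  2.55870820e-05, -7.96367869e-04, -1.64942262e-03,
       -6.48328408e-05, -1.36141505e-03,  1.35842221e-04]), 'tau': array([-7.85856218e-05, -4.94878793e+01, -3.83917484e-01, -3.15207052e+01,
        1.31168280e-02,  7.54621607e-03, -8.90076450e-06]), 'ee_pos': array([0.28475594, 0.58371424, 0.20425555]), 'orientation': array([-7.06600227e-01, -3.06082594e+00,  2.64182589e-03]), 'force': array([ 0.12306761, -0.37285779, -0.9403633 ]), 'moment': array([ 0.00550951, -0.09574027, -0.00242844]), 'grip_width': 0.9985580665870264}
```

View pics/scene0.png

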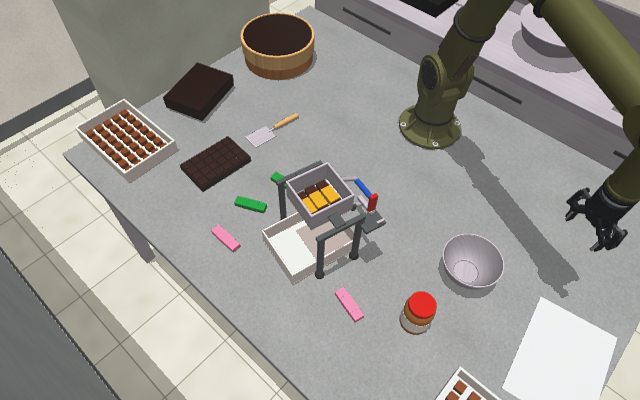

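View pics/top0.png

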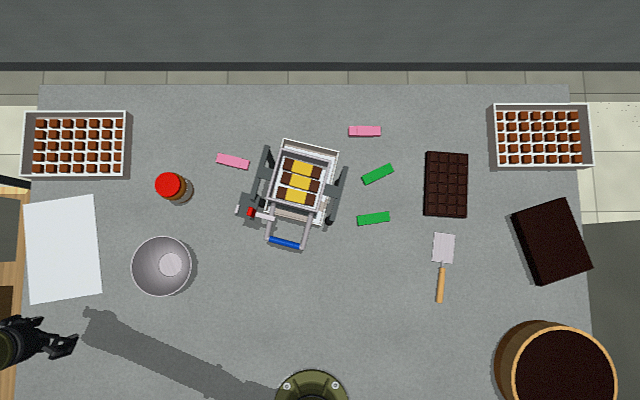

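The scene view shows the hopper at about (320,205), the bolt's red paddle at (373,202) and the blue grip at (365,188). The top view shows the paddle at (250,212) and the grip at (285,243). Next I'll take an enlarged crop of each.

```bash
cat > h.py <<'E'
import numpy as np, cv2
from scipy.spatial.transform import Rotation as R
from workcell import bot
def ray(n,u,v):
    c=bot.get_calibration(n); d=np.array([(u-c['cx'])/c['fx'],-(v-c['cy'])/c['fy'],-1])
    return np.array(c['origin']),R.from_rotvec(c['orientation']).apply(d)
def at(n,u,v,z):
    o,d=ray(n,u,v); return o+d*(z-o[2])/d[2]
def proj(n,P):
    c=bot.get_calibration(n); p=R.from_rotvec(c['orientation']).inv().apply(np.array(P)-c['origin'])
    return c['cx']-c['fx']*p[...,0]/p[...,2], c['cy']+c['fy']*p[...,1]/p[...,2]
def tri(u1,v1,u2,v2):
    (a,d),(b,e)=ray('top',u1,v1),ray('scene',u2,v2)
    s=np.linalg.lstsq(np.c_[d,-e],b-a,rcond=None)[0]; p,q=a+d*s[0],b+e*s[1]
    return (p+q)/2,np.linalg.norm(p-q)
def crop(n,name,x,y,w,h,k,im=None):
    im=bot.snapshot(n)[:,:,::-1] if im is None else im
    cv2.imwrite(name,cv2.resize(im[y:y+h,x:x+w],None,fx=k,fy=k,interpolation=cv2.INTER_CUBIC))
E
python3 - <<'E'
from h import *
a=cv2.imread('pics/top0.png');b=cv2.imread('pics/scene0.png')
f=lambda i,x,y,w,h:cv2.resize(i[y:y+h,x:x+w],None,fx=4,fy=4,interpolation=cv2.INTER_CUBIC)
cv2.imwrite('pics/c0.png',np.hstack([f(a,225,125,130,130),f(b,320,155,70,130)]))
print(at('top',285,243,.14),at('top',250,212,.26),tri(250,212,373,196),tri(285,243,364,188))
E
```

```text
[0.47753236 0.06580948 0.14      ] [0.55124163 0.14204842 0.26      ] (array([0.55219662, 0.14336799, 0.25016418]), np.float64(0.000373467286488973)) (array([0.4773332, 0.0659663, 0.1419537]), np.float64(0.0006614756933609048))
```

View pics/c0.png

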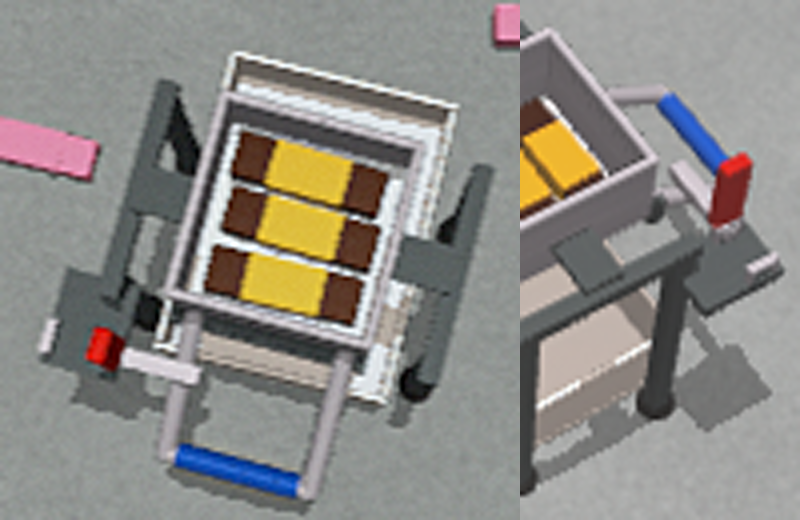

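The crop shows the red paddle standing at crop (105,345), with the bolt's bar lying over the handle's left arm. The blue grip runs from (178,457) to (303,488), and the three bars are in the bin. The pink and green slabs are distractors. I'll fit the hopper pose from these points.

```bash
cat > pose.py <<'E'
from h import *
from scipy.optimize import least_squares
H=np.array([[65,64,258],[65,-64,258],[-65,-64,258],[-65,64,258],[-156.6,42,140],[-156.6,-42,140],[-105,90,260]])/1000
uv=np.array([[226,92],[424,147],[373,347],[167,295],[177,457],[303,488],[107,345]])/4+[224.6,124.6]
def W(p,h): 
    c,s=np.cos(p[2]),np.sin(p[2]); h=np.atleast_2d(h); return np.c_[p[0]+c*h[:,0]-s*h[:,1],p[1]+s*h[:,0]+c*h[:,1],h[:,2]]
r=least_squares(lambda p:(np.array(proj('top',W(p,H))).T-uv).ravel(),[.63,.05,0.],loss='soft_l1')
p=r.x
if __name__=='__main__':
    print(p,np.degrees(p[2]));print((r.fun.reshape(-1,2)).round(1))
    for n,h in dict(bolt=[-.105,.09,.243],grip=[-.1566,0,.14],open=[-.151,0,.249],hinge=[-.07,0,.19]).items(): print(n,W(p,h).round(4),np.round([*proj('scene',W(p,h)[0])],1))
    s=bot.get_state();M=R.from_rotvec(s['orientation']).as_matrix();print(s['ee_pos'],M.round(3))
E
python3 pose.py
```

```text
[ 0.62964865  0.02469537 -0.27070357] -15.510172066345314
[[-0.3 -0.3]
 [ 0.8 -0.6]
 [-0.1  0.7]
 [-0.1 -0.1]
 [ 0.7 -0.4]
 [-0.5  0. ]
 [-0.3  0.6]]
bolt [[0.5525 0.1395 0.243 ]] [371.5 196.9]
grip [[0.4788 0.0666 0.14  ]] [363.7 188.8]
open [[0.4841 0.0651 0.249 ]] [366.1 165.4]
hinge [[0.5622 0.0434 0.19  ]] [339.8 190.8]
[0.28475594 0.58371424 0.20425555] [[-0.899  0.438 -0.001]
 [ 0.438  0.899 -0.002]
 [-0.    -0.002 -1.   ]]
```

>>> carry_out(deltas=[{"grip": 1, "tx": 0, "ty": 0, "tz": -5}, {"grip": 1, "tx": -2, "ty": -1, "tz": -9.5, "spin": -2}, {"grip": 1, "tx": -5.5, "ty": -3.5, "tz": -12, "spin": -5}, {"grip": 1, "tx": -9.5, "ty": -6, "tz": -12.5, "spin": -10.5}, {"grip": 1, "tx": -13.5, "ty": -8.5, "tz": -12.5, "spin": -10.5}, {"grip": 1, "tx": -17.5, "ty": -11, "tz": -12.5, "spin": -10.5}, {"grip": 1, "tx": -21.5, "ty": -13.5, "tz": -12.5, "spin": -10.5}, {"grip": 1, "tx": -25.5, "ty": -16, "tz": -12.5, "spin": -10.5}])

```text
schema error: expected keys grip, tx, ty, tz, spin
```

```bash
cat > go.py <<'E'
import sys
from pose import *
# args: hopper x y (mm) tcp z (mm), tool-y angle rel. hopper y (deg): print needed deltas in tool axes
def go(x,y,z,a=0):
    s=bot.get_state();M=R.from_rotvec(s['orientation']).as_matrix()
    t=M.T@(W(p,[x/1e3,y/1e3,z/1e3])[0]-s['ee_pos'])*100
    ang=np.degrees(np.arctan2(M[1,1],M[0,1])); want=90+np.degrees(p[2])+a
    loc=np.array(s['ee_pos'])-[p[0],p[1],0]; c,q=np.cos(p[2]),np.sin(p[2])
    print('t',t.round(2),'spin',round(-(((want-ang)+180)%360-180),1),'hop',(1e3*np.array([c*loc[0]+q*loc[1],-q*loc[0]+c*loc[1],loc[2]])).round(1),'tilt',M[:,2].round(3))
    print('clk',s['clock'],'q',s['q'].round(2),'F',s['force'].round(1),'g',round(s['grip_width'],3))
go(*map(float,sys.argv[1:]))
E
python3 go.py -105 90 224
```

```text
t [-43.54 -28.19  -1.92] spin -10.5 hop [-481.8  446.4  204.3] tilt [-0.001 -0.002 -1.   ]
clk 0.1 q [-1.1   0.32 -0.07  1.45  0.02  1.37 -0.06] F [ 0.1 -0.4 -0.9] g 0.999
```

>>> carry_out(deltas=[{"grip": 1, "tx": 0, "ty": 0, "tz": -5, "spin": 0}, {"grip": 1, "tx": -2, "ty": -1, "tz": -9.5, "spin": -2}, {"grip": 1, "tx": -5.5, "ty": -3.5, "tz": -12, "spin": -5}, {"grip": 1, "tx": -9.5, "ty": -6, "tz": -12.5, "spin": -10.5}, {"grip": 1, "tx": -13.5, "ty": -8.5, "tz": -12.5, "spin": -10.5}, {"grip": 1, "tx": -17.5, "ty": -11, "tz": -12.5, "spin": -10.5}, {"grip": 1, "tx": -21.5, "ty": -13.5, "tz": -12.5, "spin": -10.5}, {"grip": 1, "tx": -25.5, "ty": -16, "tz": -12.5, "spin": -10.5}])

```text
clock: 0.9
ee_pos: [0.4446, 0.3266, 0.3299]
orientation: [-0.424, -3.113, 0.0]
force: [1.7, 0.3, 0.3]
grip_width: 1.002
```

```bash
python3 go.py -105 90 224
```

```text
t [-15.4  -15.15  10.59] spin 0.0 hop [-259.   241.5  329.9] tilt [-0. -0. -1.]
clk 0.9 q [-0.77  0.08  0.1   1.49 -0.01  1.57  0.63] F [1.7 0.3 0.3] g 1.002
```

>>> carry_out(deltas=[{"grip": 1, "tx": -3, "ty": -3, "tz": 0, "spin": 0}, {"grip": 1, "tx": -6.5, "ty": -6.3, "tz": 0, "spin": 0}, {"grip": 1, "tx": -10, "ty": -9.8, "tz": 0, "spin": 0}, {"grip": 1, "tx": -13.2, "ty": -13, "tz": 0, "spin": 0}, {"grip": 1, "tx": -15.4, "ty": -15.15, "tz": 0.5, "spin": 0}, {"grip": 1, "tx": -15.4, "ty": -15.15, "tz": 4, "spin": 0}, {"grip": 1, "tx": -15.4, "ty": -15.15, "tz": 8, "spin": 0}, {"grip": 1, "tx": -15.4, "ty": -15.15, "tz": 10.6, "spin": 0}])

```text
clock: 1.7
ee_pos: [0.5506, 0.1407, 0.221]
orientation: [-0.425, -3.109, 0.002]
force: [0.2, 0.4, -0.6]
grip_width: 1.001
```

```bash
python3 go.py -105 90 224; python3 -c "
from h import *
crop('top','pics/a1.png',205,125,150,130,4)"
```

```text
t [-0.22 -0.07 -0.3 ] spin -0.0 hop [-107.2   90.7  221. ] tilt [-0.003 -0.001 -1.   ]
clk 1.7 q [-0.54  0.14  0.27  1.64 -0.04  1.37  1.04] F [ 0.2  0.4 -0.6] g 1.001
```

View pics/a1.png

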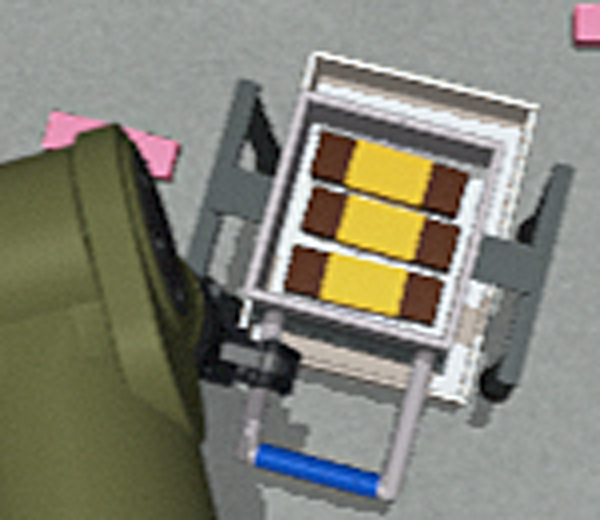

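The arm hides the paddle from above, but one finger shows at (280,360) on the right side of it. The tool is at the planned spot, so I'll close on the paddle.

>>> carry_out(deltas=[{"grip": 0.1, "tx": 0, "ty": 0, "tz": 0, "spin": 0}, {"grip": 0, "tx": 0, "ty": 0, "tz": 0, "spin": 0}, {"grip": 0, "tx": 0, "ty": 0, "tz": 0, "spin": 0}, {"grip": 0, "tx": 0, "ty": 0, "tz": 0, "spin": 0}, {"grip": 0, "tx": 0, "ty": 0, "tz": 0, "spin": 0}, {"grip": 0, "tx": 0, "ty": 0, "tz": 0, "spin": 0}, {"grip": 0, "tx": 0, "ty": 0, "tz": 0, "spin": 0}, {"grip": 0, "tx": 0, "ty": 0, "tz": 0, "spin": 0}], squeeze=30)

```text
clock: 2.55
ee_pos: [0.5527, 0.1421, 0.2255]
orientation: [0.423, 3.111, 0.003]
force: [1.1, 1.7, 5.7]
grip_width: 0.125
```

```bash
python3 go.py -105 130 224
```

```text
t [-0.06  3.74  0.16] spin 0.0 hop [-105.6   92.6  225.5] tilt [ 0.002  0.001 -1.   ]
clk 2.55 q [-0.54  0.14  0.27  1.64 -0.04  1.37  1.04] F [1.1 1.7 5.7] g 0.125
```

>>> carry_out(deltas=[{"grip": 0, "tx": 0, "ty": 0.6, "tz": 0, "spin": 0}, {"grip": 0, "tx": 0, "ty": 1.4, "tz": 0, "spin": 0}, {"grip": 0, "tx": 0, "ty": 2.2, "tz": 0, "spin": 0}, {"grip": 0, "tx": 0, "ty": 3, "tz": 0, "spin": 0}, {"grip": 0, "tx": 0, "ty": 3.7, "tz": 0, "spin": 0}, {"grip": 0, "tx": 0, "ty": 4.2, "tz": 0, "spin": 0}, {"grip": 0, "tx": 0, "ty": 4.2, "tz": 0, "spin": 0}, {"grip": 0, "tx": 0, "ty": 4.2, "tz": 0, "spin": 0}])

```text
clock: 3.35
ee_pos: [0.5638, 0.1819, 0.2255]
orientation: [0.424, 3.111, 0.001]
force: [-0.5, 0.2, 5.9]
grip_width: 0.124
```

```bash
python3 go.py -105 132 224
```

```text
t [-0.05 -0.19  0.15] spin 0.0 hop [-105.5  133.9  225.5] tilt [ 0.002  0.    -1.   ]
clk 3.35 q [-0.58  0.19  0.25  1.58 -0.05  1.38  0.98] F [-0.5  0.2  5.9] g 0.124
```

>>> carry_out(deltas=[{"grip": 1, "tx": 0, "ty": 0, "tz": 0, "spin": 0}, {"grip": 1, "tx": 0, "ty": 0, "tz": 0, "spin": 0}, {"grip": 1, "tx": 0, "ty": 0, "tz": 0, "spin": 0}, {"grip": 1, "tx": 0, "ty": 0, "tz": -2, "spin": 0}, {"grip": 1, "tx": 0, "ty": 0, "tz": -6, "spin": 0}, {"grip": 1, "tx": 0, "ty": 0, "tz": -10.5, "spin": 0}, {"grip": 1, "tx": 0, "ty": 0, "tz": -12, "spin": 8}, {"grip": 1, "tx": 0, "ty": 0, "tz": -12, "spin": 16}])

```text
clock: 4.15
ee_pos: [0.5644, 0.1821, 0.3476]
orientation: [0.86, 3.017, 0.005]
force: [0.1, -1.0, 0.1]
grip_width: 1.003
```

```bash
python3 go.py -157 0 121 -90
```

```text
t [  1.3  -14.45  22.6 ] spin 73.7 hop [-104.9  134.2  347.6] tilt [ 0.005  0.002 -1.   ]
clk 4.15 q [-0.6   0.17  0.28  1.37 -0.05  1.61  0.69] F [ 0.1 -1.   0.1] g 1.003
```

>>> carry_out(deltas=[{"grip": 1, "tx": 0, "ty": -2, "tz": 0, "spin": 8.2}, {"grip": 1, "tx": 0.5, "ty": -4, "tz": 0, "spin": 16.4}, {"grip": 1, "tx": 1, "ty": -7, "tz": 0, "spin": 24.6}, {"grip": 1, "tx": 1.3, "ty": -10, "tz": 0, "spin": 32.8}, {"grip": 1, "tx": 1.3, "ty": -12.5, "tz": 0, "spin": 41}, {"grip": 1, "tx": 1.3, "ty": -14.4, "tz": 0, "spin": 49.2}, {"grip": 1, "tx": 1.3, "ty": -14.4, "tz": 0, "spin": 57.4}, {"grip": 1, "tx": 1.3, "ty": -14.4, "tz": 0, "spin": 65.6}])

```text
clock: 4.95
ee_pos: [0.4764, 0.0652, 0.3442]
orientation: [-2.362, -2.071, -0.001]
force: [0.5, 0.3, 0.6]
grip_width: 1.005
```

```bash
python3 go.py -157 0 121 -90;  python3 -c "
from h import *
crop('scene','pics/a2.png',250,110,180,150,4)"
```

```text
t [ 0.16  0.18 22.32] spin 8.0 hop [-158.5   -2.   344.2] tilt [ 0.     0.001 -1.   ]
clk 4.95 q [-0.55 -0.09  0.33  1.62  0.03  1.6  -0.35] F [0.5 0.3 0.6] g 1.005
```

View pics/a2.png

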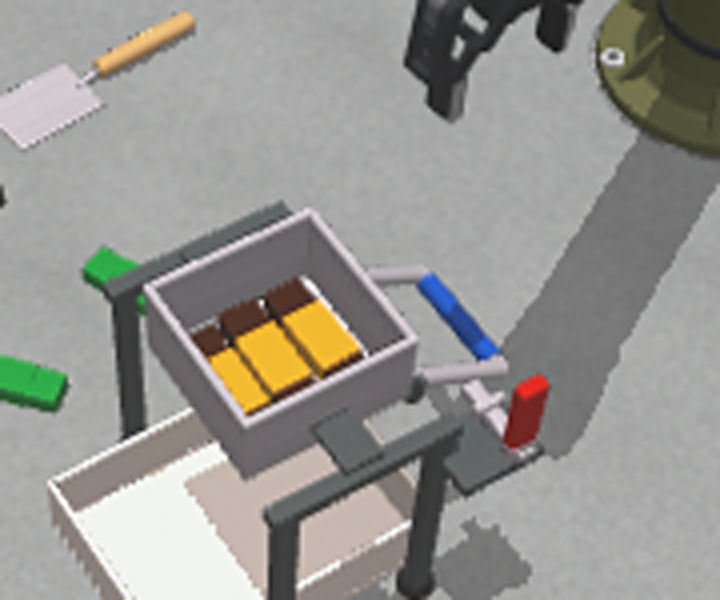

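The bolt is drawn: the paddle is at crop (527,410) and its bar is clear of the left arm. Now I'll lower onto the blue grip.

>>> carry_out(deltas=[{"grip": 1, "tx": 0.15, "ty": 0.2, "tz": 0, "spin": 8}, {"grip": 1, "tx": 0.15, "ty": 0.2, "tz": 4, "spin": 8}, {"grip": 1, "tx": 0.15, "ty": 0.2, "tz": 8.5, "spin": 8}, {"grip": 1, "tx": 0.15, "ty": 0.2, "tz": 13, "spin": 8}, {"grip": 1, "tx": 0.15, "ty": 0.2, "tz": 17, "spin": 8}, {"grip": 1, "tx": 0.15, "ty": 0.2, "tz": 20, "spin": 8}, {"grip": 1, "tx": 0.15, "ty": 0.2, "tz": 22.3, "spin": 8}, {"grip": 1, "tx": 0.15, "ty": 0.2, "tz": 22.3, "spin": 8}])

```text
clock: 5.8
ee_pos: [0.476, 0.0665, 0.1177]
orientation: [-2.49, -1.912, 0.011]
force: [-0.9, 0.5, -0.4]
grip_width: 1.0
```

>>> carry_out(deltas=[{"grip": 0, "tx": 0, "ty": 0, "tz": 0, "spin": 0}, {"grip": 0, "tx": 0, "ty": 0, "tz": 0, "spin": 0}, {"grip": 0, "tx": 0, "ty": 0, "tz": 0, "spin": 0}, {"grip": 0, "tx": 0, "ty": 0, "tz": 0, "spin": 0}, {"grip": 0, "tx": 0, "ty": 0, "tz": 0, "spin": 0}, {"grip": 0, "tx": 0, "ty": 0, "tz": 0, "spin": 0}, {"grip": 0, "tx": 0, "ty": 0, "tz": 0, "spin": 0}, {"grip": 0, "tx": 0, "ty": 0, "tz": 0, "spin": 0}], squeeze=40)

```text
clock: 6.6
ee_pos: [0.479, 0.0672, 0.1212]
orientation: [-2.494, -1.91, -0.0]
force: [-0.3, 0.1, 0.5]
grip_width: -0.001
```

```bash
python3 go.py -157 0 121 -90
```

```text
t [-0.07 -0.05  0.02] spin 0.4 hop [-156.5    0.7  121.2] tilt [ 0.  0. -1.]
clk 6.6 q [-0.53  0.02  0.34  1.97 -0.01  1.15 -0.45] F [-0.3  0.1  0.5] g -0.001
```

The fingers shut completely, so they missed the bar. I'll look before moving again.

```bash
python3 -c "
from h import *
f=lambda n,x,y,w,h,k:cv2.resize(bot.snapshot(n)[y:y+h,x:x+w,::-1],None,fx=k,fy=k,interpolation=cv2.INTER_CUBIC)
cv2.imwrite('pics/a3.png',np.hstack([f('scene',310,130,100,130,4),f('top',240,190,100,130,4)]))"
```

```text
(no output)
```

View pics/a3.png

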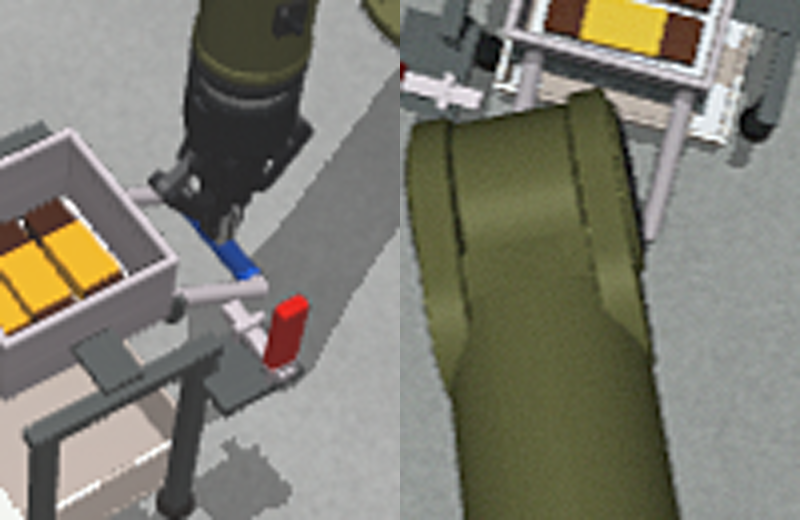

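```bash
python3 -c "
from pose import *
for z in (.11,.121,.14,.16,.18): print(z,np.round(proj('scene',np.array([.479,.0672,z])),1),np.round((np.array(proj('scene',np.array([.479,.0672,z])))-[310,130])*4))
for h in ([-.1566,.042,.14],[-.1566,-.042,.14],[-.1566,.0,.14],[-.1566,.0,.147]): print(h,np.round((np.array(proj('scene',W(p,h)[0]))-[310,130])*4))
crop('scene','pics/a4.png',340,150,50,50,12)
print(bot.get_state()['grip_width'])
"
```

```text
0.11 [362.7 195.1] [211. 260.]
0.121 [363.1 192.9] [212. 251.]
0.14 [363.8 189. ] [215. 236.]
0.16 [364.5 184.8] [218. 219.]
0.18 [365.2 180.5] [221. 202.]
[-0.1566, 0.042, 0.14] [249. 275.]
[-0.1566, -0.042, 0.14] [182. 196.]
[-0.1566, 0.0, 0.14] [215. 235.]
[-0.1566, 0.0, 0.147] [216. 229.]
-1.780494801311136e-05
```

View pics/a4.png

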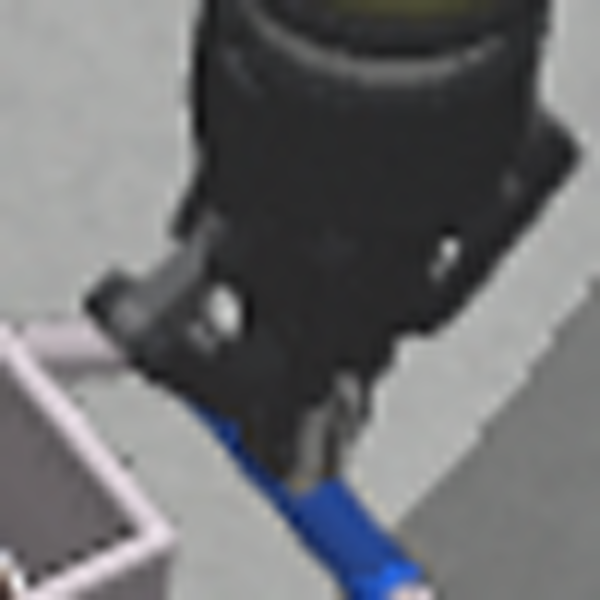

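```bash
python3 -c "
from pose import *
q=np.array([.4764,.0652,0]);
hx=np.array([np.cos(p[2]-.14),np.sin(p[2]-.14),0])*.0425  # finger axis then
for z in (.344,.357,.37,.385): print(z,*[np.round((np.array(proj('scene',q+[0,0,z]+k*hx))-[250,110])*4) for k in (-1,0,1)])
s=bot.get_state();print(s['ee_pos'],s['force'],s['moment'])
"
```

```text
0.344 [547. 100.] [488. 119.] [428. 138.]
0.357 [550.  85.] [491. 104.] [430. 124.]
0.37 [553.  71.] [493.  90.] [432. 109.]
0.385 [557.  53.] [496.  73.] [435.  92.]
[0.47898605 0.06721927 0.12120382] [-1.31348198 -0.38076001  0.38493969] [-0.05236871  0.0326713   0.02413318]
```

>>> carry_out(deltas=[{"grip": 0, "tx": 0, "ty": 0, "tz": -0.3, "spin": 0}, {"grip": 0, "tx": 0, "ty": 0, "tz": -0.6, "spin": 0}, {"grip": 0, "tx": 0, "ty": 0, "tz": -1, "spin": 0}, {"grip": 0, "tx": 0, "ty": 0, "tz": -1, "spin": 0}, {"grip": 0, "tx": 0, "ty": 0, "tz": -1, "spin": 0}, {"grip": 0, "tx": 0, "ty": 0, "tz": -1, "spin": 0}, {"grip": 0, "tx": 0, "ty": 0, "tz": -1, "spin": 0}, {"grip": 0, "tx": 0, "ty": 0, "tz": -1, "spin": 0}])

```text
clock: 7.55
ee_pos: [0.4789, 0.0672, 0.1311]
orientation: [-2.494, -1.91, 0.0]
force: [1.0, 0.2, -0.3]
grip_width: 0.003
```

The reported tool height looks about 25 mm lower than the real fingertips. The closed tips show at about (366,190), which puts them near z 0.146, on top of the bar. I'll open and go about 2.5 cm deeper.

>>> carry_out(deltas=[{"grip": 1, "tx": 0, "ty": 0, "tz": -1, "spin": 0}, {"grip": 1, "tx": 0, "ty": 0, "tz": -1, "spin": 0}, {"grip": 1, "tx": 0, "ty": 0, "tz": -1, "spin": 0}, {"grip": 1, "tx": 0, "ty": 0, "tz": -1, "spin": 0}, {"grip": 1, "tx": 0, "ty": 0, "tz": -1, "spin": 0}, {"grip": 1, "tx": 0, "ty": 0, "tz": 0, "spin": 0}, {"grip": 1, "tx": 0, "ty": 0, "tz": 2, "spin": 0}, {"grip": 1, "tx": 0, "ty": 0, "tz": 3.5, "spin": 0}])

```text
clock: 8.35
ee_pos: [0.4784, 0.0671, 0.0946]
orientation: [-2.494, -1.91, 0.001]
force: [0.0, 0.9, 0.1]
grip_width: 0.998
```

>>> carry_out(deltas=[{"grip": 0, "tx": 0, "ty": 0, "tz": 0, "spin": 0}, {"grip": 0, "tx": 0, "ty": 0, "tz": 0, "spin": 0}, {"grip": 0, "tx": 0, "ty": 0, "tz": 0, "spin": 0}, {"grip": 0, "tx": 0, "ty": 0, "tz": 0, "spin": 0}, {"grip": 0, "tx": 0, "ty": 0, "tz": 0, "spin": 0}, {"grip": 0, "tx": 0, "ty": 0, "tz": 0, "spin": 0}, {"grip": 0, "tx": 0, "ty": 0, "tz": 0, "spin": 0}, {"grip": 0, "tx": 0, "ty": 0, "tz": 0, "spin": 0}])

```text
clock: 9.15
ee_pos: [0.4786, 0.0676, 0.0969]
orientation: [-2.493, -1.91, 0.0]
force: [-3.7, 0.0, 5.5]
grip_width: 0.149
```

```bash
python3 go.py -157 0 96 -90
```

```text
t [-0.09  0.    0.09] spin 0.4 hop [-157.     0.9   96.9] tilt [-0.001  0.001 -1.   ]
clk 9.15 q [-0.53  0.05  0.34  2.   -0.02  1.1  -0.44] F [-3.7  0.   5.5] g 0.149
```

>>> carry_out(deltas=[{"grip": 0, "tx": 0, "ty": -0.33, "tz": -0.63, "spin": 0}, {"grip": 0, "tx": 0, "ty": -0.63, "tz": -1.29, "spin": 0}, {"grip": 0, "tx": 0, "ty": -0.87, "tz": -1.97, "spin": 0}, {"grip": 0, "tx": 0, "ty": -1.06, "tz": -2.67, "spin": 0}, {"grip": 0, "tx": 0, "ty": -1.2, "tz": -3.37, "spin": 0}, {"grip": 0, "tx": 0, "ty": -1.3, "tz": -4.08, "spin": 0}, {"grip": 0, "tx": 0, "ty": -1.33, "tz": -4.8, "spin": 0}, {"grip": 0, "tx": 0, "ty": -1.33, "tz": -5.52, "spin": 0}], squeeze=60)

```text
clock: 9.95
ee_pos: [0.4655, 0.0712, 0.1518]
orientation: [-2.493, -1.91, 0.001]
force: [1.2, 2.8, -6.1]
grip_width: 0.135
```

```bash
python3 go.py -151 0 205 -90
```

```text
t [-0.1   1.95 -5.32] spin 0.4 hop [-170.6    0.9  151.8] tilt [-0.001  0.001 -1.   ]
clk 9.95 q [-0.54 -0.03  0.33  1.96  0.01  1.22 -0.48] F [ 1.2  2.8 -6.1] g 0.135
```

>>> carry_out(deltas=[{"grip": 0, "tx": 0, "ty": 0.07, "tz": -0.72, "spin": 0}, {"grip": 0, "tx": 0, "ty": 0.18, "tz": -1.42, "spin": 0}, {"grip": 0, "tx": 0, "ty": 0.35, "tz": -2.12, "spin": 0}, {"grip": 0, "tx": 0, "ty": 0.56, "tz": -2.8, "spin": 0}, {"grip": 0, "tx": 0, "ty": 0.83, "tz": -3.47, "spin": 0}, {"grip": 0, "tx": 0, "ty": 1.14, "tz": -4.13, "spin": 0}, {"grip": 0, "tx": 0, "ty": 1.5, "tz": -4.75, "spin": 0}, {"grip": 0, "tx": 0, "ty": 1.9, "tz": -5.4, "spin": 0}])

```text
clock: 10.75
ee_pos: [0.4785, 0.0674, 0.2044]
orientation: [-2.485, -1.907, 0.016]
force: [-13.5, 5.7, -2.1]
grip_width: 0.133
```

>>> carry_out(deltas=[{"grip": 0, "tx": 0, "ty": 0, "tz": 0, "spin": 0}, {"grip": 0, "tx": 0, "ty": 0, "tz": 0, "spin": 0}, {"grip": 0, "tx": 0, "ty": 0, "tz": 0, "spin": 0}, {"grip": 0, "tx": 0, "ty": 0, "tz": 0, "spin": 0}, {"grip": 0, "tx": 0, "ty": 0, "tz": 0, "spin": 0}, {"grip": 0, "tx": 0, "ty": 0, "tz": 0, "spin": 0}, {"grip": 0, "tx": 0, "ty": 0, "tz": 0, "spin": 0}, {"grip": 0, "tx": 0, "ty": 0, "tz": 0, "spin": 0}])

```text
clock: 11.55
ee_pos: [0.4791, 0.0673, 0.2054]
orientation: [-2.486, -1.907, 0.013]
force: [-14.1, 4.6, 3.2]
grip_width: 0.132
```

```bash
python3 go.py -157 0 97 -90; python3 -c "
from h import *
f=lambda n,x,y,w,h,k:cv2.resize(bot.snapshot(n)[y:y+h,x:x+w,::-1],None,fx=k,fy=k,interpolation=cv2.INTER_CUBIC)
cv2.imwrite('pics/a5.png',np.hstack([f('scene',250,150,130,130,4),f('top',255,125,70,130,4)]))"
```

```text
t [-0.06  0.07 10.84] spin 0.5 hop [-156.4    0.8  205.4] tilt [-0.012  0.002 -1.   ]
clk 11.55 q [-0.54 -0.03  0.34  1.85  0.01  1.33 -0.46] F [-14.1   4.6   3.2] g 0.132
```

View pics/a5.png

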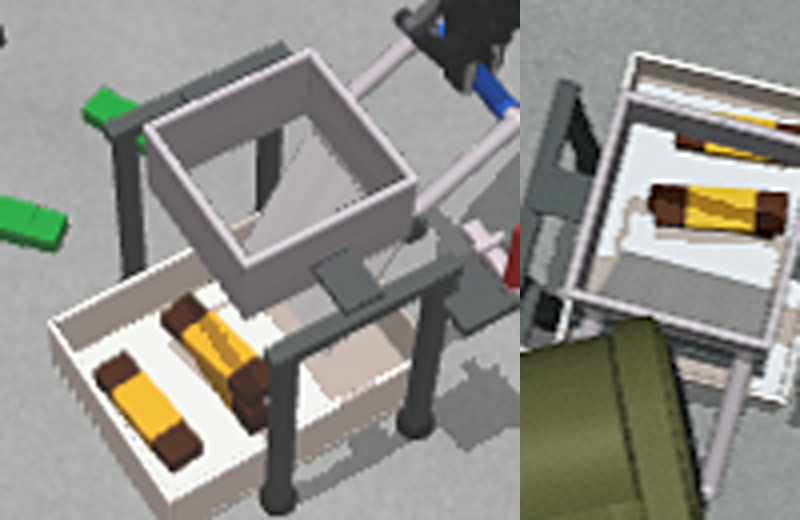

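Both views show the bin empty and the bars in the crate: one at crop (150,410), and a crossed pair, one leaning on the other, at (220,360). The door hangs fully open. Next I'll swing it shut by the reverse path.

>>> carry_out(deltas=[{"grip": 0, "tx": 0, "ty": -0.4, "tz": 0.65, "spin": 0}, {"grip": 0, "tx": 0, "ty": -0.76, "tz": 1.27, "spin": 0}, {"grip": 0, "tx": 0, "ty": -1.07, "tz": 1.93, "spin": 0}, {"grip": 0, "tx": 0, "ty": -1.34, "tz": 2.6, "spin": 0}, {"grip": 0, "tx": 0, "ty": -1.55, "tz": 3.28, "spin": 0}, {"grip": 0, "tx": 0, "ty": -1.72, "tz": 3.98, "spin": 0}, {"grip": 0, "tx": 0, "ty": -1.83, "tz": 4.68, "spin": 0}, {"grip": 0, "tx": 0, "ty": -1.9, "tz": 5.4, "spin": 0}])

```text
clock: 12.45
ee_pos: [0.4659, 0.0711, 0.1539]
orientation: [-2.493, -1.911, -0.001]
force: [-9.2, 3.1, 10.7]
grip_width: 0.14
```

>>> carry_out(deltas=[{"grip": 0, "tx": 0, "ty": 0, "tz": 0.72, "spin": 0}, {"grip": 0, "tx": 0, "ty": 0.03, "tz": 1.44, "spin": 0}, {"grip": 0, "tx": 0, "ty": 0.13, "tz": 2.15, "spin": 0}, {"grip": 0, "tx": 0, "ty": 0.27, "tz": 2.85, "spin": 0}, {"grip": 0, "tx": 0, "ty": 0.46, "tz": 3.55, "spin": 0}, {"grip": 0, "tx": 0, "ty": 0.7, "tz": 4.23, "spin": 0}, {"grip": 0, "tx": 0, "ty": 1.0, "tz": 4.89, "spin": 0}, {"grip": 0, "tx": 0, "ty": 1.35, "tz": 5.7, "spin": 0}])

```text
clock: 13.25
ee_pos: [0.4788, 0.0675, 0.0966]
orientation: [-2.492, -1.91, 0.001]
force: [-23.8, 3.7, 52.0]
grip_width: 0.137
```

>>> carry_out(deltas=[{"grip": 0, "tx": 0, "ty": 0, "tz": 0, "spin": 0}, {"grip": 0, "tx": 0, "ty": 0, "tz": 0, "spin": 0}, {"grip": 0, "tx": 0, "ty": 0, "tz": 0, "spin": 0}, {"grip": 0, "tx": 0, "ty": 0, "tz": 0, "spin": 0}, {"grip": 0, "tx": 0, "ty": 0, "tz": 0, "spin": 0}, {"grip": 0, "tx": 0, "ty": 0, "tz": 0, "spin": 0}, {"grip": 0, "tx": 0, "ty": 0, "tz": 0, "spin": 0}, {"grip": 0, "tx": 0, "ty": 0, "tz": 0, "spin": 0}])

```text
clock: 14.05
ee_pos: [0.4786, 0.0676, 0.0968]
orientation: [-2.492, -1.91, 0.001]
force: [-7.3, 3.2, 10.1]
grip_width: 0.135
```

```bash
python3 go.py -157 0 97 -90
```

```text
t [-0.09  0.   -0.02] spin 0.4 hop [-157.     0.9   96.8] tilt [-0.002  0.001 -1.   ]
clk 14.05 q [-0.53  0.05  0.34  2.   -0.02  1.1  -0.44] F [-7.3  3.2 10.1] g 0.135
```

The door is back at its start height and pressed against the stop. Release, rise and turn back.

>>> carry_out(deltas=[{"grip": 1, "tx": 0, "ty": 0, "tz": 0, "spin": 0}, {"grip": 1, "tx": 0, "ty": 0, "tz": 0, "spin": 0}, {"grip": 1, "tx": 0, "ty": 0, "tz": 0, "spin": 0}, {"grip": 1, "tx": 0, "ty": 0, "tz": 0, "spin": 0}, {"grip": 1, "tx": 0, "ty": 0, "tz": -2, "spin": 0}, {"grip": 1, "tx": 0, "ty": 0, "tz": -6, "spin": 0}, {"grip": 1, "tx": 0, "ty": 0, "tz": -10, "spin": 0}, {"grip": 1, "tx": 0, "ty": 0, "tz": -14, "spin": 0}])

```text
clock: 14.85
ee_pos: [0.4791, 0.0667, 0.2359]
orientation: [2.494, 1.91, -0.0]
force: [0.3, -0.0, -0.1]
grip_width: 0.999
```

>>> carry_out(deltas=[{"grip": 1, "tx": 0, "ty": 0, "tz": -4, "spin": -8}, {"grip": 1, "tx": 0, "ty": 0, "tz": -8, "spin": -16}, {"grip": 1, "tx": 0, "ty": 0, "tz": -9, "spin": -24}, {"grip": 1, "tx": 0, "ty": 0, "tz": -9, "spin": -32}, {"grip": 1, "tx": 0, "ty": 0, "tz": -9, "spin": -40}, {"grip": 1, "tx": 0, "ty": 0, "tz": -9, "spin": -48}, {"grip": 1, "tx": 0, "ty": 0, "tz": -9, "spin": -56}, {"grip": 1, "tx": 0, "ty": 0, "tz": -9, "spin": -64}])

```text
clock: 15.65
ee_pos: [0.4793, 0.0668, 0.3244]
orientation: [1.095, 2.944, -0.001]
force: [0.2, -0.3, -0.1]
grip_width: 1.004
```

```bash
python3 go.py -105 133 210; python3 -c "
from h import *
crop('scene','pics/a6.png',250,110,180,150,4)"
```

```text
t [ 1.05 14.18 11.43] spin -25.3 hop [-1.561e+02  3.000e-01  3.244e+02] tilt [ 0.    -0.001 -1.   ]
clk 15.65 q [-0.59 -0.08  0.37  1.66  0.03  1.56  0.64] F [ 0.2 -0.3 -0.1] g 1.004
```

View pics/a6.png

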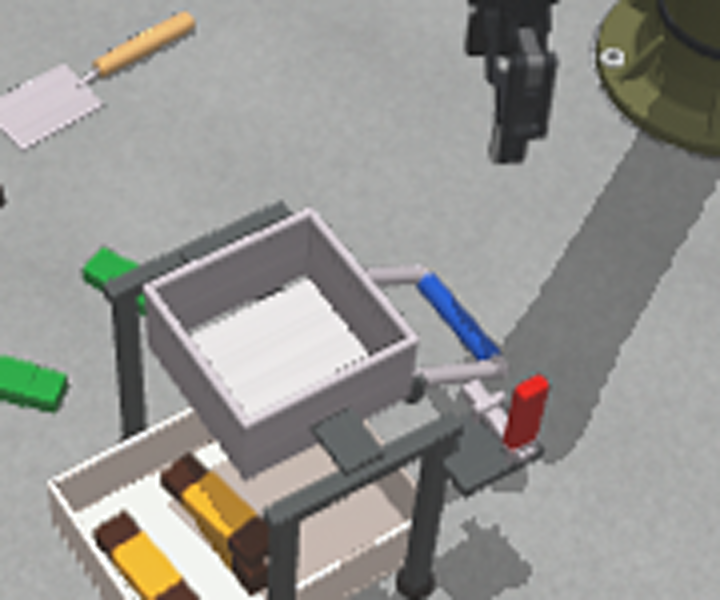

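The door is shut and empty (handle back at its original pixels), the bolt is still drawn with its paddle at (527,412), and the bars are in the crate. Now I'll grip the paddle again.

>>> carry_out(deltas=[{"grip": 1, "tx": 0.2, "ty": 3, "tz": 0, "spin": -8}, {"grip": 1, "tx": 0.5, "ty": 7, "tz": 0, "spin": -16}, {"grip": 1, "tx": 1, "ty": 11, "tz": 0, "spin": -25.3}, {"grip": 1, "tx": 1.05, "ty": 14.2, "tz": 0, "spin": -25.3}, {"grip": 1, "tx": 1.05, "ty": 14.2, "tz": 1, "spin": -25.3}, {"grip": 1, "tx": 1.05, "ty": 14.2, "tz": 5, "spin": -25.3}, {"grip": 1, "tx": 1.05, "ty": 14.2, "tz": 9, "spin": -25.3}, {"grip": 1, "tx": 1.05, "ty": 14.2, "tz": 11.4, "spin": -25.3}])

```text
clock: 16.5
ee_pos: [0.563, 0.1796, 0.2069]
orientation: [-0.436, -3.108, 0.004]
force: [0.2, 0.5, -0.8]
grip_width: 0.998
```

>>> carry_out(deltas=[{"grip": 0, "tx": 0, "ty": 0, "tz": 0, "spin": 0}, {"grip": 0, "tx": 0, "ty": 0, "tz": 0, "spin": 0}, {"grip": 0, "tx": 0, "ty": 0, "tz": 0, "spin": 0}, {"grip": 0, "tx": 0, "ty": 0, "tz": 0, "spin": 0}, {"grip": 0, "tx": 0, "ty": 0, "tz": 0, "spin": 0}, {"grip": 0, "tx": 0, "ty": 0, "tz": 0, "spin": 0}, {"grip": 0, "tx": 0, "ty": 0, "tz": 0, "spin": 0}, {"grip": 0, "tx": 0, "ty": 0, "tz": 0, "spin": 0}], squeeze=30)

```text
clock: 17.3
ee_pos: [0.5654, 0.1813, 0.2119]
orientation: [0.431, 3.11, 0.002]
force: [-0.8, -1.5, 6.8]
grip_width: 0.13
```

```bash
python3 go.py -105 92 210
```

```text
t [ 0.1  -4.17  0.19] spin -0.3 hop [-103.8  133.7  211.9] tilt [ 0.002  0.001 -1.   ]
clk 17.3 q [-0.64  0.2   0.33  1.6  -0.07  1.35  0.99] F [-0.8 -1.5  6.8] g 0.13
```

>>> carry_out(deltas=[{"grip": 0, "tx": 0, "ty": -0.6, "tz": 0, "spin": 0}, {"grip": 0, "tx": 0, "ty": -1.4, "tz": 0, "spin": 0}, {"grip": 0, "tx": 0, "ty": -2.2, "tz": 0, "spin": 0}, {"grip": 0, "tx": 0, "ty": -3, "tz": 0, "spin": 0}, {"grip": 0, "tx": 0, "ty": -3.6, "tz": 0, "spin": 0}, {"grip": 0, "tx": 0, "ty": -4, "tz": 0, "spin": 0}, {"grip": 0, "tx": 0, "ty": -4.3, "tz": 0, "spin": 0}, {"grip": 0, "tx": 0, "ty": -4.3, "tz": 0, "spin": 0}])

```text
clock: 18.1
ee_pos: [0.5542, 0.1411, 0.2119]
orientation: [0.43, 3.109, 0.005]
force: [1.6, 2.2, 5.7]
grip_width: 0.133
```

```bash
python3 go.py -105 92 210
```

```text
t [0.12 0.   0.19] spin -0.2 hop [-103.9   92.   211.9] tilt [ 0.004  0.003 -1.   ]
clk 18.1 q [-0.61  0.15  0.36  1.66 -0.05  1.34  1.05] F [1.6 2.2 5.7] g 0.133
```

>>> carry_out(deltas=[{"grip": 1, "tx": 0, "ty": 0, "tz": 0, "spin": 0}, {"grip": 1, "tx": 0, "ty": 0, "tz": 0, "spin": 0}, {"grip": 1, "tx": 0, "ty": 0, "tz": 0, "spin": 0}, {"grip": 1, "tx": 0, "ty": 0, "tz": 0, "spin": 0}, {"grip": 1, "tx": 0, "ty": 0, "tz": -2, "spin": 0}, {"grip": 1, "tx": 0, "ty": 0, "tz": -6, "spin": 0}, {"grip": 1, "tx": 0, "ty": 0, "tz": -10, "spin": 0}, {"grip": 1, "tx": 0, "ty": 0, "tz": -13, "spin": 0}])

```text
clock: 18.9
ee_pos: [0.5532, 0.1395, 0.3428]
orientation: [0.432, 3.11, 0.001]
force: [-0.1, 0.7, 0.1]
grip_width: 1.002
```

>>> carry_out(deltas=[{"grip": 1, "tx": 2, "ty": 2, "tz": 0, "spin": 0}, {"grip": 1, "tx": 5, "ty": 5, "tz": 0, "spin": 0}, {"grip": 1, "tx": 8, "ty": 8, "tz": 0, "spin": 0}, {"grip": 1, "tx": 10, "ty": 11, "tz": 0, "spin": 0}, {"grip": 1, "tx": 12, "ty": 14, "tz": 0, "spin": 0}, {"grip": 1, "tx": 14, "ty": 16, "tz": 0, "spin": 0}, {"grip": 1, "tx": 14, "ty": 16, "tz": 0, "spin": 0}, {"grip": 1, "tx": 14, "ty": 16, "tz": 0, "spin": 0}])

```text
clock: 19.7
ee_pos: [0.4615, 0.3319, 0.34]
orientation: [-0.43, -3.112, 0.002]
force: [0.5, -0.7, 0.8]
grip_width: 1.0
```

```bash
python3 -c "
from h import *
f=lambda n,x,y,w,h,k:cv2.resize(bot.snapshot(n)[y:y+h,x:x+w,::-1],None,fx=k,fy=k,interpolation=cv2.INTER_CUBIC)
cv2.imwrite('pics/a7.png',np.hstack([f('scene',255,150,130,140,3),f('top',225,125,130,140,3)]))
s=bot.get_state();print(s['ee_pos'],s['force'])"
```

```text
[0.46262214 0.33032681 0.34033979] [0.77057486 0.28603263 0.69696008]
```

View pics/a7.png

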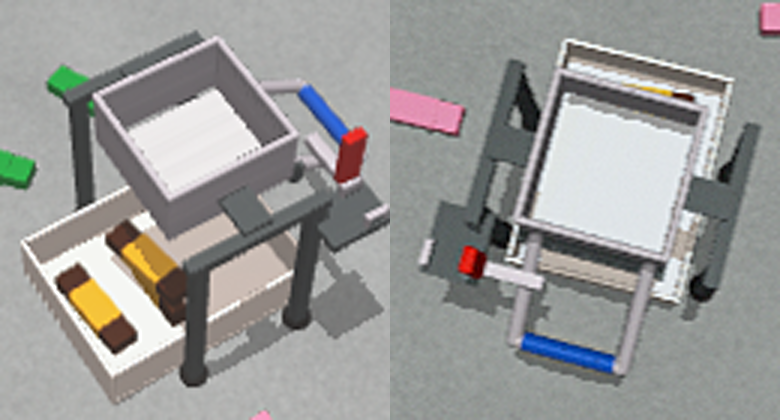

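The door is shut and empty. In the top view the paddle, at (472,262), is back at its starting pixel and the bar lies over the left arm again. The bars are in the crate, the robot is clear, and the gripper stayed well above the bystanders. I'm handing in.

```bash
python3 -c "
from workcell import bot
print(bot.close_job())"
```

```text
the job is handed in; nothing more can be done
None
```

I drew the bolt about 41 mm and swung the trap door fully open by the blue handle, so the bars dropped into the crate. Then I shut the door and slid the bolt home, and handed the job in at about 20 s of the 69 s allowed.

**What the last checks showed:**
- **Door:** the door is shut and empty, with the handle back at its starting position.
- **Bolt:** the red paddle is back at its starting place in the picture, within about 1 mm by the arm's reading. The bolt's bar lies over the handle's left arm.
- **Bars:** one bar lies flat in the crate. The other two are a crossed pair, one leaning on the other, so I could not see the lower one fully or measure their heights. The bin is empty and none is visible outside the crate.
- **Robot:** the arm is clear of everything. The gripper stayed well above the bowl, mould, jar and spatula, but I did not re-measure where they stand.

**What failed or disagreed:**
- **First grasp of the handle:** it missed and closed on air. The camera put the real fingertips about 25 mm higher than the reported tool height. Going 25 mm deeper gave a firm grip, and the first bolt grip was probably shallow for the same reason.
- **Shutting force:** wrist force peaked at about 52 N as the door met its stop. That is under the 120 N wrist limit. The load went through the finger pads, so I don't expect the 40 N limit on the arm and gripper body to apply, but I could not confirm that.

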